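# Squeeze a bracket on its weld nut in the bench spot welder

## Task

A weld nut already sits on the pilot pin of the spot welder's lower electrode. Take the steel bracket with the two upturned lips, bring it into the open throat and set it down flat with its large hole over the pin, tight on the nut, and its tail resting on the black work rest, and let go of it. Then pull the welder's black-gripped hand lever down until the yellow ring on the upper electrode's shank has gone up into the brass holder while the whole red ring below it still shows (never let the red ring go in), keep it squeezed there and finish while still holding the lever down; leave the other things on the table alone.

Things in the scene. Friction and masses are not known exactly. Their poses are not given: they have to be found in the camera images.
- welder: Blue bench spot welder, fixed; place and yaw vary. Origin on the table straight under the pilot pin; x points from the pin back to the blue case (face 150 mm from the pin, 124 wide, 215 high, handle to 246); the throat opens along -x; y points to the hand lever's side. Copper lower arm 26 thick, axis 52 high; 35 mm lower electrode with a fixed M16 nut (24 x 28, 13 high) on it, at the origin
- nut_seat (a point): Middle of the nut's top face, on the pin axis, 88 mm above the table: the underside of the bracket's large hole belongs here. Axes as the welder's
- pin_tip (a point): Tip of the upright steel pilot pin that stands through the nut, 104 mm high: 12 mm thick up to height 96, then a tapered nose. With the lever open, the upper electrode's face is about 150 mm high over the pin
- rest_top (a point): Middle of the top of the black work rest, 128 mm before the pin (welder's -x), 88 mm high like the nut. Pad 18 long, 24 wide, on a 10 mm post; a 10 mm rod (24 mm high) runs from it to the lower arm, under the bracket's middle line
- bracket: Loose pressed-steel bracket, a flat strip 190 long, 40 wide, 4 thick with two upturned side lips (4 thick, 20 high over all, from x = -74 to +34), about 0.25 kg. Origin at the centre of its underside; x along it to the end with the large 17 mm hole (at x = +70); two small holes near the tail. It goes in x along the welder's x. Grip it across the lips at x = -25: the hand stays clear of the welder
- bracket_hole (a point): Centre of the large hole at the bracket's underside
- squeeze_lever (a joint): Angle (rad) of the upper arm with its hand lever: 0 = held open by its return spring, grows as pulled down; at about 0.30 the electrode meets a seated bracket, then 0.01 rad more pushes the electrode 1.9 mm up into its holder. Springs open when let go. Grip force 2 to 5 N at first, up to about 14 N in the wanted range
- lever_grip (a point): Middle of the lever's black rubber grip, a bar 26 thick, 104 long, along the welder's x, 95 mm beside the upper arm. Open: about 232 mm high, its throat end tilted 0.30 rad up; level and about 168 mm high when the electrode meets the bracket. Moves on an arc round lever_hinge. Can be pinched from above (fingers across the welder's y) or pushed down
- lever_hinge (a point): A point on the upper arm's hinge axis (parallel to the welder's y), 190 mm behind the pin, 153 mm high; the middle of the grip is 218 mm from it along the arm and 15 mm above the arm's axis
- top_electrode (a joint): How far (m) the sprung upper electrode is pushed up into its brass holder: 0 = fully out; the yellow ring (5 mm high, just under the holder) is gone at 0.005; the red ring (4 mm) begins to go in at 0.010, is gone at 0.014; stop at 0.016. Spring 4 N at first plus 0.7 N per mm
- electrode_face (a point): Centre of the flat underside of the upper electrode (28 mm across)
- magnet: Red triangular welding magnet, 85 x 85 x 15 mm; leave alone
- tape: Yellow tape measure, 64 x 83 x 32 mm; leave alone
- marker: White paint marker with green cap, 17 x 135 x 16 mm; leave alone
- spare_nut: Loose black M16 nut, 24 x 28 x 13 mm; leave alone
- offcut: Rusty angle-iron offcut, 45 x 130 x 45 mm, at the back edge; leave alone

How it is judged:
On the way, in this order (a step that is already met when the one before it is completed fails the run):
1. the bracket lies flat on the nut with the pin through its large hole and its tail on the rest, let go, the welder still open (horizontal distance between bracket_hole and nut_seat below 0.004 m and z of bracket_hole in the frame of nut_seat between -0.003 and 0.003 m and angle between bracket's own z axis and vertical below 0.05 rad and angle between the x axis of bracket and the x axis of welder, either way round below 0.15 rad and x of bracket in the frame of nut_seat below 0 m and contact force between bracket and the fingers below 0.3 N and value of joint squeeze_lever below 0.15 rad), for 0.3 s.
2. the lever is held down with the squeeze in range: yellow ring in, red ring out (horizontal distance between bracket_hole and nut_seat below 0.004 m and z of bracket_hole in the frame of nut_seat between -0.003 and 0.003 m and angle between bracket's own z axis and vertical below 0.05 rad and angle between the x axis of bracket and the x axis of welder, either way round below 0.15 rad and x of bracket in the frame of nut_seat below 0 m and value of joint top_electrode between 0.0045 and 0.0105 m and velocity of joint squeeze_lever between -0.05 and 0.05 rad/s and value of joint squeeze_lever above 0.29 rad and (contact force between welder and the fingers above 3 N or contact force between welder and the arm above 3 N)), for 1 s.
At the end, for the whole second after the job is handed in: Strap untouched, flat (0.05 rad) on the nut, hole within 4 mm of the pin axis and 3 mm of the nut's top, in line with the welder within 0.15 rad; the robot still holds the lever (3 N or more), nearly still, past 0.29 rad, the electrode 4.5 to 10.5 mm up in its holder (all of step 2 and contact force between bracket and the fingers below 0.3 N); the arm keeps its last pose, push and grip.
It fails at once if the red ring was pushed into the holder (electrode more than 13.5 mm up) (value of joint top_electrode above 0.0135 m).
It fails at once if another thing on the table was moved by more than 30 mm (distance of any of offcut, magnet, tape, marker, spare_nut from where it was at the start of the episode above 0.03 m).
It also fails if it takes over 53 s, if anything falls off the work surface, if the arm or the gripper's body presses on something with over 40 N, if the wrist force passes 120 N, or if a joint passes its speed limit or range.

## Robot

A 7-joint arm with a two-finger parallel gripper is mounted at the origin on the work surface; the furniture and walls round the work are solid. World frame = base frame: x ahead of the robot, y to its left, z up, the work surface at z = 0. Lengths are in m, angles in rad, forces in N, time in s.
With the tool pointing down it reaches from about 0.35 to 0.9 m from the base axis. Payload 8.1 kg.
Tool frame: the origin (TCP) lies at the very end of the fingers, on their centre line; the grasp point (between the pads) lies 19 mm behind it; z points along the fingers, y is the line along which they close (so a half turn about z gives the same grasp; the last joint's range is limited). The gripper opens to 92 mm and grips with 3 to 60 N. Pads are 19 mm wide; open, the fingers measure 130 mm over their backs; the gripper's body (75 mm by 190 mm) begins 47 mm behind the grasp point.
Start: joints at [-1.275, 0.434, 0.025, 1.573, -0.012, 1.134, -0.075], TCP at [0.243, 0.576, 0.227] pointing down, gripper open.
Joint ranges: [-2.62, 2.62], [-0.44, 2.09], [-1.27, 1.32], [0.08, 2.57], [-1.32, 4.46], [0.12, 2], [-2.74, 2.74]. Speed limits (rad/s): [2.22, 2.22, 3.01, 3.01, 3.14, 3.14, 3.14].

## Interface

Orientations are given as a rotation vector (axis times angle).
In Python, from cell import readout, cams, job gives the robot as it stands.
- The arm moves only by the tool drive_tool, never from a script. Its argument "commands" is a list of rows, each a list of 3 entries, a list of its own where there are three numbers: the turn, a rotation vector about the tool's x, y, z in rad, then the shift along the tool's x, y, z in cm, then the gripper's target within -1 to 1 (fully open at 1, half-way at 0, shut at -1). A call has 1 to 20 rows; each row is the pose to reach, as a shift and turn from the pose commanded when the call began, along the tool's axes at that moment; what a row does not reach only later rows make up. A row lasts 1/12 s, in which the tool goes at most 41.7 mm and 7.16 degrees, less where a joint would pass 70% of its speed; a pose out of reach is approached as far as the arm can. A call with a gripper value outside its range is refused whole. The fingers move at their own pace and stop on an object; "newtons" is the grip in N (left out, the last holds). Time passes only in rows, so rows that repeat a pose let the fingers close. It gives the time, the measured TCP pose, the force, the opening and the grip force at its end, in the units of the state.
- readout.observe(): the state, without advancing time (a new reading comes with each control period).
- cams.get_image(name): name is "scene" or "side" or "wrist"; returns the picture (384x512x3 uint8, blue, green, red); there is no depth.
- cams.camera_info(name): a dict with "camera_matrix" (3x3 intrinsics, pixels), "R" (3x3) and "t" (3): a world point X has camera coordinates R X + t. Camera axes: x right, y down, z forward; pixel columns grow to the right and rows downward; lengths in m; the calibration is good to about 2 mm. A picture is of the moment at which its call begins: read the wrist's pose just before it. camera_info takes no time and is no camera call; for the wrist camera it gives the pose at the moment of the call.
- job.sign_off(): hands the job in; it is judged then, once.
The state is a dict: "clock": time; "joints": joint angles; "dq": joint speeds; "joint_efforts": joint torques, N m; "position": TCP position; "ee_rot": TCP orientation; "force": force on the tool from outside, world axes, zero at the start; "ft_torque": the same for the moment, N m; "width": opening from 0.0 (shut) to 1.0 (fully open); "gripper_force": force on a finger pad.
Only numpy, scipy, OpenCV 4.12 (cv2) and the standard library are available. Lean on these libraries where they do the work, as an engineer would, in place of code of your own. Each camera call takes 0.05 s, during which the arm holds its last target. There are 200 camera calls.

## Working session

There is one attempt and no reset: what is moved stays moved. The work goes in short steps, Python scripts to look and compute and a tool call to move; the robot and the scene stay as the last step left them, time stands still between calls to the robot, and variables do not carry over. Pictures are saved under pics/ and viewed, at most 10 in all, crops included, and the job is handed in when it is done.

Besides the shell and the picture viewer there is one more tool, called after "Call:" by a JSON object that holds its "name" and its "arguments". drive_tool: Moves the arm, as the interface text tells. Its arguments: {"type":"object","properties":{"commands":{"type":"array"},"newtons":{"type":"number"}},"required":["commands"]}

```bash
mkdir -p pics; cat > h.py <<'E'
import numpy as np, cv2
from cell import readout, cams, job
from scipy.spatial.transform import Rotation as Ro
def ray(name,uv,z,info=None):
    c=info or cams.camera_info(name);K,R,t=[np.array(c[k]) for k in("camera_matrix","R","t")]
    o=-R.T@t; d=R.T@np.linalg.inv(K)@np.array([*uv,1.]); return o+d*(z-o[2])/d[2]
def proj(name,X,info=None):
    c=info or cams.camera_info(name);K,R,t=[np.array(c[k]) for k in("camera_matrix","R","t")]
    p=K@(R@np.array(X)+t.ravel()); return p[:2]/p[2]
def tri(obs):
    A=[];b=[]
    for c,uv in obs:
        K,R,t=[np.array(c[k]) for k in("camera_matrix","R","t")]
        o=-R.T@t; d=R.T@np.linalg.inv(K)@np.array([*uv,1.]);d/=np.linalg.norm(d)
        P=np.eye(3)-np.outer(d,d);A.append(P);b.append(P@o)
    return np.linalg.lstsq(np.vstack(A),np.hstack(b),rcond=None)[0]
def torel(target,rotvec_world_yaw=None):
    s=readout.observe();R=Ro.from_rotvec(s["ee_rot"]).as_matrix()
    return R.T@(np.array(target)-s["position"])*100
E
python3 - <<'E'
from h import *
s=readout.observe();print({k:np.round(v,3) for k,v in s.items()})
for n in("scene","side","wrist"):
    im=cams.get_image(n);cv2.imwrite(f"pics/{n}0.png",im)
    c=cams.camera_info(n);R=np.array(c["R"]);print(n,np.round(-R.T@np.array(c["t"]).ravel(),3),np.round(R[2],2),c["camera_matrix"][0])
a=cv2.imread("pics/scene0.png");b=cv2.imread("pics/side0.png")
E
```

```text
{'clock': np.float64(0.0), 'joints': array([-1.275,  0.435,  0.025,  1.574, -0.012,  1.134, -0.075]), 'dq': array([-0.002,  0.001,  0.002,  0.002, -0.   ,  0.   , -0.001]), 'joint_efforts': array([-0.0000e+00, -6.6786e+01,  9.8500e-01, -3.1446e+01, -6.1000e-02,
        4.3000e-02,  0.0000e+00]), 'position': array([0.243, 0.575, 0.226]), 'ee_rot': array([-6.220e-01, -3.079e+00,  3.000e-03]), 'force': array([-0.002,  0.174,  0.503]), 'ft_torque': array([-0.03 ,  0.012,  0.024]), 'gripper_force': np.float64(0.0), 'width': np.float64(0.999)}
scene [-0.349 -0.51   0.834] [ 0.69  0.42 -0.59] [372.29004853   0.         255.86877049]
side [-0.04  -0.942  0.907] [ 0.39  0.72 -0.58] [402.40108524   0.         254.88196423]
wrist [0.169 0.608 0.383] [ 0.27 -0.12 -0.95] [308.24072369   0.         260.13278216]
```

View pics/scene0.png

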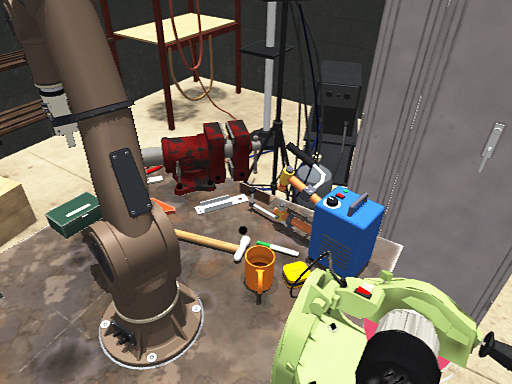

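View pics/side0.png

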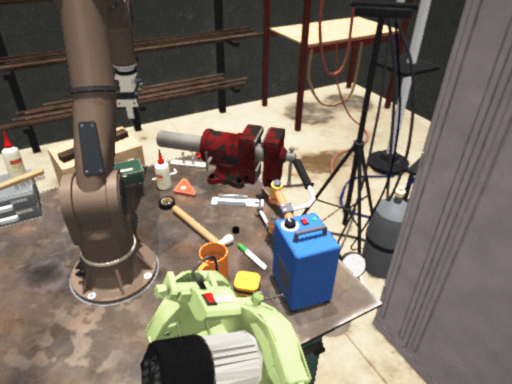

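The scene view shows the bracket at about (220,203) and the welder's blue case at (345,230). Its throat points to the upper left and the black lever is near (300,155). In the side view the bracket is at (237,201) and the lever at (303,170). I'll zoom in next.

```bash
python3 - <<'E'
from h import *
a=cv2.imread("pics/scene0.png")[135:260,185:345];b=cv2.imread("pics/side0.png")[145:270,200:345]
cv2.imwrite("pics/sc.png",cv2.resize(a,None,fx=4.75,fy=4.75,interpolation=cv2.INTER_CUBIC))
cv2.imwrite("pics/sd.png",cv2.resize(b,None,fx=4.75,fy=4.75,interpolation=cv2.INTER_CUBIC))
E
```

```text
(no output)
```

View pics/sc.png

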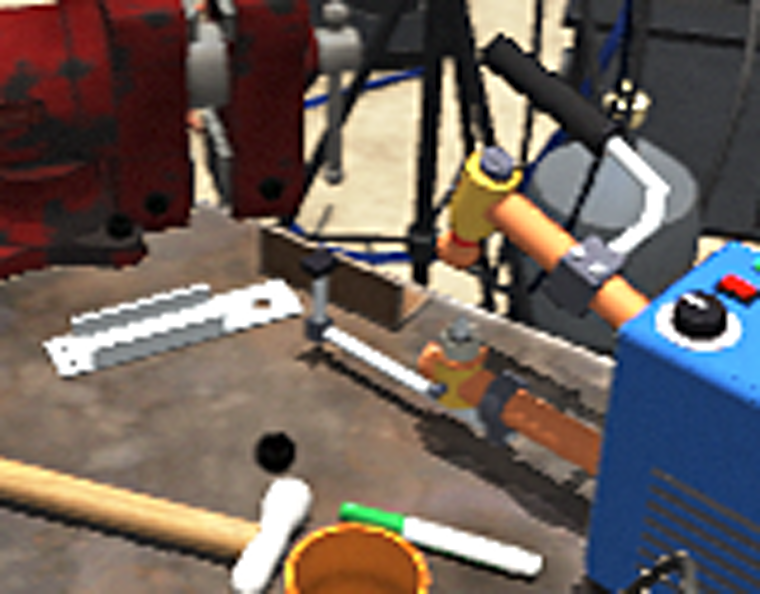

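View pics/sd.png

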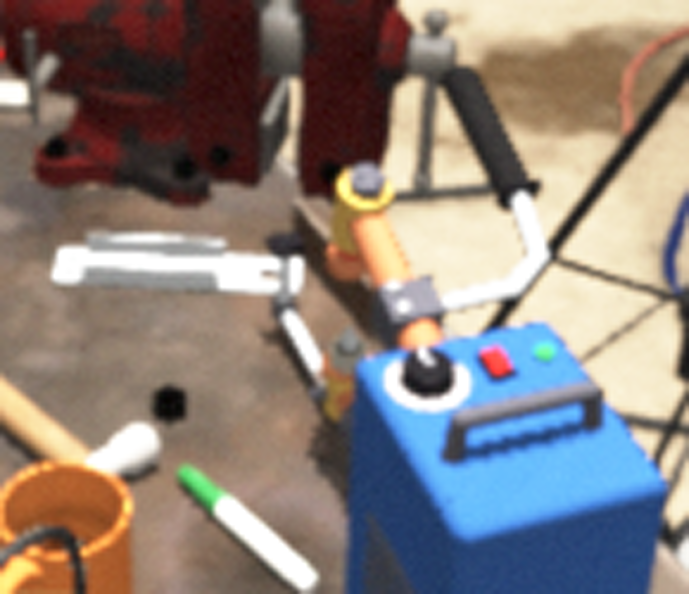

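```bash
cat >> h.py <<'E'
S=lambda x,y:(185+x/4.75-.4,135+y/4.75-.4)
D=lambda x,y:(200+x/4.75-.4,145+y/4.75-.4)
E
python3 - <<'E'
from h import *
a,b=cams.camera_info("scene"),cams.camera_info("side")
T={}
for n,p,q in [("pin",(461,322),(347,336)),("rest",(318,262),(287,243)),("levtip",(497,52),(458,82)),("levroot",(612,133),(520,190)),("hole",(262,302),(268,272)),("bolttop",(497,158),(368,175))]:
    X=tri([(a,S(*p)),(b,D(*q))]);T[n]=X;print(n,X.round(3),(proj("scene",X)-S(*p)).round(1),(proj("side",X)-D(*q)).round(1))
v=T["pin"]-T["rest"];print(np.hypot(*v[:2]),np.degrees(np.arctan2(v[1],v[0])))
print(np.degrees(np.arctan2(*(T["levroot"]-T["levtip"])[1::-1])))
print("pin@.104",ray("scene",S(461,320),.104).round(4),ray("side",D(347,334),.104).round(4),"rest@.088",ray("scene",S(318,262),.088).round(4),ray("side",D(287,243),.088).round(4))
for n,p in dict(hole=(262,302),t1=(45,345),t2=(68,375),h1=(290,283),h2=(303,312)).items(): print(n,ray("scene",S(*p),.004)[:2].round(4))
for n,p in dict(hole=(268,272),t1=(58,248),t2=(55,283),h1=(302,257),h2=(300,293)).items(): print(n,ray("side",D(*p),.004)[:2].round(4))
E
```

```text
pin [ 0.489 -0.098  0.099] [0.1 0.6] [ 0.1 -0.6]
rest [0.515 0.033 0.08 ] [0.  0.2] [ 0.  -0.2]
levtip [ 0.591 -0.058  0.246] [0.  0.3] [ 0.  -0.3]
levroot [ 0.578 -0.151  0.221] [0.1 0.4] [ 0.1 -0.4]
hole [0.534 0.095 0.005] [0.  0.2] [ 0.  -0.2]
bolttop [ 0.489 -0.113  0.237] [0.  0.2] [ 0.  -0.2]
0.13387446892402752 -101.55047756331928
-97.63353599807107
pin@.104 [ 0.4871 -0.0981  0.104 ] [ 0.4845 -0.104   0.104 ] rest@.088 [0.5068 0.0279 0.088 ] [0.5091 0.0223 0.088 ]
hole [0.5357 0.096 ]
t1 [0.4033 0.1996]
t2 [0.386  0.1637]
h1 [0.5678 0.0916]
h2 [0.5429 0.0632]
hole [0.5339 0.0948]
t1 [0.4017 0.1994]
t2 [0.3816 0.1588]
h1 [0.5669 0.0995]
h2 [0.543 0.06 ]
```

```bash
cat >> h.py <<'E'
def plan(xyz,ang):
    "relative turn (rad), shift (cm) to a tool-down pose with tool x at world angle ang (deg)"
    s=readout.observe();R=Ro.from_rotvec(s["ee_rot"]).as_matrix();a=np.radians(ang)
    G=np.array([[np.cos(a),np.sin(a),0],[np.sin(a),-np.cos(a),0],[0,0,-1]]).T
    G=np.column_stack([[np.cos(a),np.sin(a),0],[np.sin(a),-np.cos(a),0],[0,0,-1]])
    print("turn",Ro.from_matrix(R.T@G).as_rotvec().round(3),"shift",(R.T@(np.array(xyz)-s["position"])*100).round(2))
E
python3 - <<'E'
from h import *
plan([.442,.149,.33],148);plan([.442,.149,.15],148)
for uv in [(160,138),(205,150),(235,185),(275,180),(280,130)]: print(ray("side",uv,0)[:2].round(2),ray("side",uv,.15)[:2].round(2))
E
```

```text
turn [-0.001  0.     0.16 ] shift [-34.94 -31.58 -10.34]
turn [-0.001  0.     0.16 ] shift [-34.94 -31.55   7.66]
[0.37 0.74] [0.3  0.47]
[0.52 0.54] [0.42 0.3 ]
[0.52 0.23] [0.42 0.04]
[0.67 0.19] [0.55 0.  ]
[0.92 0.55] [0.76 0.31]
```

Call:
{"name": "drive_tool", "arguments": {"commands": [[[0, 0, 0.08], [0, 0, -4], 1], [[0, 0, 0.16], [0, 0, -8], 1], [[0, 0, 0.16], [-3, -2.7, -10.3], 1], [[0, 0, 0.16], [-6, -5.4, -10.3], 1], [[0, 0, 0.16], [-9, -8.1, -10.3], 1], [[0, 0, 0.16], [-12, -10.8, -10.3], 1], [[0, 0, 0.16], [-15, -13.5, -10.3], 1], [[0, 0, 0.16], [-18, -16.2, -10.3], 1], [[0, 0, 0.16], [-21, -18.9, -10.3], 1], [[0, 0, 0.16], [-24, -21.6, -10.3], 1], [[0, 0, 0.16], [-27, -24.3, -10.3], 1], [[0, 0, 0.16], [-30, -27, -10.3], 1], [[0, 0, 0.16], [-33, -29.7, -10.3], 1], [[0, 0, 0.16], [-34.9, -31.6, -10.3], 1], [[0, 0, 0.16], [-34.9, -31.6, -10.3], 1], [[0, 0, 0.16], [-34.9, -31.6, -10.3], 1]]}}

```text
clock: 1.48
position: [0.4419, 0.1478, 0.3297]
ee_rot: [-0.872, -3.018, -0.0]
force: [0.1, 1.3, 0.0]
width: 0.996
gripper_force: 0.0
```

```bash
python3 - <<'E'
from h import *
im=cams.get_image("wrist");c=cams.camera_info("wrist");cv2.imwrite("pics/w1.png",im);np.save("w1.npy",c,allow_pickle=True)
s=readout.observe();print(s["position"],s["clock"])
ce=np.array([.474,.129]);u=np.array([.848,-.53]);
for n,X in dict(hole=[*(ce+.07*u),.004],tail=[*(ce-.095*u),.004],head=[*(ce+.095*u),.004],pin=[.486,-.101,.104],rest=[.508,.025,.088]).items(): print(n,proj("wrist",X,c).round(1))
E
```

```text
[0.44135657 0.1493812  0.32961111] 1.5333
hole [259.6 210.7]
tail [259.5 109.2]
head [259.6 224.4]
pin [127.3 277. ]
rest [210.5 241.3]
```

View pics/w1.png

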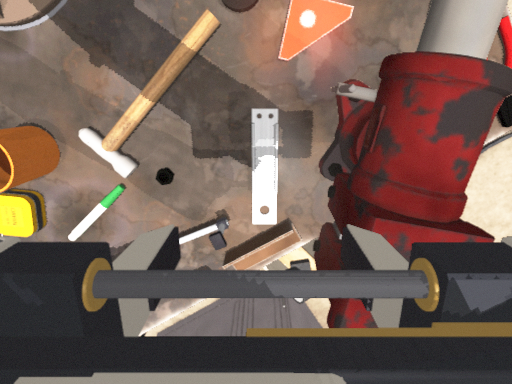

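The bracket is centred in the wrist view: tail corners (251,109) and (278,109), hole (264,210), head end at row 224. The vise lies to the right, with its nearest edge at about column 333. I'll check the hand's clearance to it.

```bash
python3 - <<'E'
from h import *
im=cv2.imread("pics/w1.png");c=np.load("w1.npy",allow_pickle=True).item()
g=cv2.cvtColor(im,cv2.COLOR_BGR2HSV)
P={n:ray("wrist",p,z,c)[:2] for n,p,z in [("hole",(264.5,210),.004),("t1",(251,109),.004),("t2",(278,109),.004),("h1",(252.5,224),.004),("h2",(277,224),.004)]}
for k,v in P.items(): print(k,v.round(4))
t=(P["t1"]+P["t2"])/2;h=(P["h1"]+P["h2"])/2;u=h-t;L=np.hypot(*u);u/=L;ce=(t+h)/2
print("L",L,"yaw",np.degrees(np.arctan2(u[1],u[0])),"ce",ce,"hole pred",ce+.07*u)
v=np.array([-u[1],u[0]])
for gx in(-.038,-.05):
  print("grasp",gx,ce+gx*u)
  for z in(.05,.07,.1,.15,.2): print(z,[proj("wrist",[*(ce+(gx+d)*u+.095*v),z],c).round(0) for d in(-.0375,.0375)])
for p in [(230,230),(214,217),(207,240),(222,246)]: print("rest",ray("wrist",p,.088,c).round(4))
E
```

```text
hole [0.5366 0.0995]
t1 [0.3864 0.1685]
t2 [0.4081 0.2033]
h1 [0.5475 0.0688]
h2 [0.5696 0.1041]
L 0.18949180296160764 yaw -31.664574492249383 ce [0.47786835 0.13616035] hole pred [0.53744786 0.09941416]
grasp -0.038 [0.44552519 0.15610828]
0.05 [array([333., 124.]), array([330., 177.])]
0.07 [array([337., 126.]), array([333., 180.])]
0.1 [array([342., 128.]), array([338., 186.])]
0.15 [array([354., 134.]), array([349., 199.])]
0.2 [array([370., 140.]), array([362., 215.])]
grasp -0.05 [0.43531156 0.16240762]
0.05 [array([334., 116.]), array([330., 169.])]
0.07 [array([337., 117.]), array([334., 172.])]
0.1 [array([343., 119.]), array([339., 178.])]
0.15 [array([355., 122.]), array([349., 189.])]
0.2 [array([371., 127.]), array([363., 204.])]
rest [0.5081 0.0585 0.088 ]
rest [0.4798 0.0506 0.088 ]
rest [0.5037 0.022  0.088 ]
rest [0.5229 0.0348 0.088 ]
```

```bash
python3 - <<'E'
import cv2
im=cv2.imread("pics/w1.png");cv2.imwrite("pics/w1c.png",cv2.resize(im[90:270,170:400],None,fx=3.3,fy=3.3,interpolation=cv2.INTER_CUBIC))
E
```

```text
(no output)
```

View pics/w1c.png

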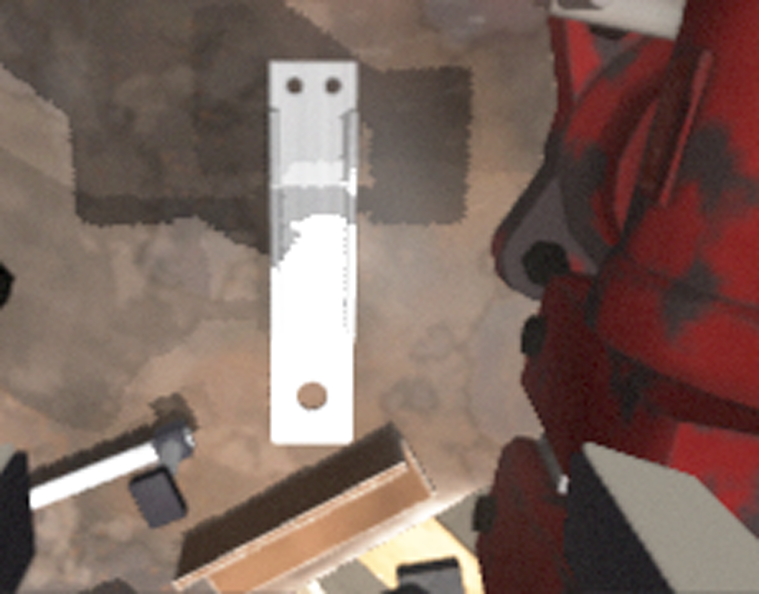

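The crop shows the vise flange tip at (500,240) and its jaw sides at columns 485–530, with dark screw holes at (535,335) and (485,510). I'll triangulate those holes to get the vise height, since the hand's body will pass close to it.

```bash
python3 - <<'E'
from h import *
c=np.load("w1.npy",allow_pickle=True).item();a=cams.camera_info("scene")
W=lambda x,y:(170+x/3.3-.35,90+y/3.3-.35)
ce=np.array([.4779,.1362]);u=np.array([.851,-.525]);v=np.array([.525,.851])
for w,s in [((485,510),(270,187)),((535,335),(157,203)),((535,335),(120,225)),((500,240),(40,165)),((545,260),(120,225)),((525,390),(190,215))]:
    X=tri([(c,W(*w)),(a,S(*s))]);print(w,s,X.round(3),"err",(proj("scene",X)-S(*s)).round(1),"bracket x,y",(X[:2]-ce)@u,(X[:2]-ce)@v)
E
```

```text
(485, 510) (270, 187) [0.618 0.146 0.044] err [-0.4  0.2] bracket x,y 0.11418154836507041 0.08196256740152735
(535, 335) (157, 203) [0.553 0.209 0.042] err [-0.3  0.1] bracket x,y 0.025624538914907714 0.10083263449593076
(535, 335) (120, 225) [0.543 0.219 0.031] err [ 3.8 -1.7] bracket x,y 0.011825684869812633 0.10428109728160323
(500, 240) (40, 165) [0.466 0.223 0.127] err [ 4.8 -1.5] bracket x,y -0.05613937563381861 0.0674671491214752
(545, 260) (120, 225) [0.53  0.23  0.026] err [-0.5  0.2] bracket x,y -0.0047540041597148655 0.10701130795692024
(525, 390) (190, 215) [0.58  0.194 0.022] err [ 0.5 -0.2] bracket x,y 0.05686457473256643 0.10273905848467411
```

```bash
python3 - <<'E'
from h import *
plan([.4390,.158,.13],148.3)
E
```

```text
turn [ 0.    -0.001 -0.006] shift [ 0.65  0.6  19.96]
```

Call:
{"name": "drive_tool", "arguments": {"commands": [[[0, 0, 0], [0.3, 0.3, 4], 1], [[0, 0, 0], [0.6, 0.6, 8], 1], [[0, 0, 0], [0.6, 0.6, 12], 1], [[0, 0, 0], [0.6, 0.6, 16], 1], [[0, 0, 0], [0.6, 0.6, 19], 1], [[0, 0, 0], [0.6, 0.6, 20], 1], [[0, 0, 0], [0.6, 0.6, 20], 1], [[0, 0, 0], [0.6, 0.6, 20], 1]]}}

```text
clock: 2.2
position: [0.439, 0.1587, 0.1295]
ee_rot: [-0.863, -3.019, 0.001]
force: [0.5, 0.1, 0.4]
width: 0.999
gripper_force: 0.0
```

```bash
python3 - <<'E'
from h import *
c=cams.camera_info("wrist");im=cams.get_image("wrist");cv2.imwrite("pics/w2.png",im);np.save("w2.npy",c,allow_pickle=True)
s=readout.observe();print(s["position"],s["clock"],s["force"])
ce=np.array([.4779,.1362]);u=np.array([.851,-.525]);v=np.array([.525,.851])
for n,X in dict(hole=[*(ce+.07*u),.004],t1=[*(ce-.095*u+.02*v),.004],t2=[*(ce-.095*u-.02*v),.004],l1=[*(ce-.045*u+.02*v),.02],l2=[*(ce-.045*u-.02*v),.02]).items(): print(n,proj("wrist",X,c).round(1))
E
```

```text
[0.43982667 0.15874699 0.13032216] 2.25 [ 1.1725131  -0.04803969 -0.12662824]
hole [260.9 285.2]
t1 [282.5 127.8]
t2 [238.3 128. ]
l1 [282.7 185.9]
l2 [238.4 186. ]
```

View pics/w2.png

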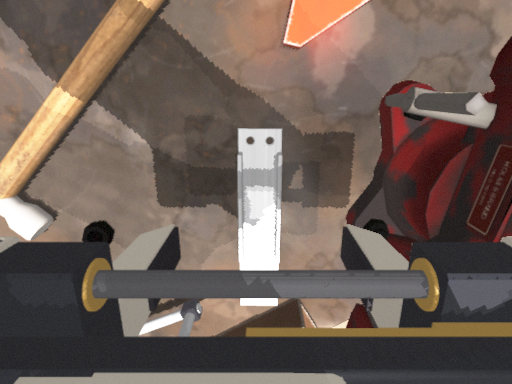

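The tail corners are at (238,129) and (283,129), within 1 px of the prediction, and the bracket is centred between the fingers. The hammer and nut lie clear on the left. I'll descend and grip.

Call:
{"name": "drive_tool", "arguments": {"commands": [[[0, 0, 0], [0, 0, 4], 1], [[0, 0, 0], [0, 0, 8], 1], [[0, 0, 0], [0, 0, 10.5], 0.5], [[0, 0, 0], [0, 0, 12], 0.3], [[0, 0, 0], [0, 0, 12.4], 0.1], [[0, 0, 0], [0, 0, 12.4], -0.6], [[0, 0, 0], [0, 0, 12.4], -0.6], [[0, 0, 0], [0, 0, 12.4], -0.6], [[0, 0, 0], [0, 0, 12.4], -0.6], [[0, 0, 0], [0, 0, 12.4], -0.6], [[0, 0, 0], [0, 0, 12.4], -0.6]], "newtons": 40}}

```text
clock: 3.17
position: [0.4402, 0.1578, 0.0066]
ee_rot: [0.866, 3.019, 0.002]
force: [-1.1, -0.7, 9.1]
width: 0.43
gripper_force: 40.0
```

```bash
python3 - <<'E'
from h import *
plan([.4402,.1578,.27],148.3);plan([.520,.092,.27],80.1)
E
```

```text
turn [ 0.001  0.001 -0.006] shift [-2.000e-02  4.000e-02 -2.634e+01]
turn [ 0.002 -0.     1.185] shift [-10.27  -1.31 -26.34]
```

Call:
{"name": "drive_tool", "arguments": {"commands": [[[0, 0, 0], [0, 0, -2], -0.6], [[0, 0, 0], [0, 0, -5], -0.6], [[0, 0, 0], [0, 0, -9], -0.6], [[0, 0, 0], [0, 0, -13], -0.6], [[0, 0, 0.1], [0, 0, -17], -0.6], [[0, 0, 0.22], [-1, 0, -21], -0.6], [[0, 0, 0.34], [-2.5, -0.3, -24], -0.6], [[0, 0, 0.46], [-4, -0.5, -26], -0.6], [[0, 0, 0.58], [-5.5, -0.7, -26.3], -0.6], [[0, 0, 0.7], [-7, -0.9, -26.3], -0.6], [[0, 0, 0.82], [-8.5, -1.1, -26.3], -0.6], [[0, 0, 0.94], [-10, -1.3, -26.3], -0.6], [[0, 0, 1.06], [-10.3, -1.3, -26.3], -0.6], [[0, 0, 1.185], [-10.3, -1.3, -26.3], -0.6], [[0, 0, 1.185], [-10.3, -1.3, -26.3], -0.6], [[0, 0, 1.185], [-10.3, -1.3, -26.3], -0.6], [[0, 0, 1.185], [-10.3, -1.3, -26.3], -0.6]]}}

```text
clock: 4.58
position: [0.5197, 0.0921, 0.2687]
ee_rot: [-2.4, -2.027, 0.0]
force: [0.1, 0.3, -1.8]
width: 0.436
gripper_force: 40.0
```

```bash
python3 - <<'E'
from h import *
c=cams.camera_info("wrist");im=cams.get_image("wrist");np.save("w3.npy",c,allow_pickle=True);cv2.imwrite("pics/w3.png",im)
for n in("scene","side"): cv2.imwrite(f"pics/{n}3.png",cams.get_image(n))
s=readout.observe();print(s["position"],s["clock"],s["width"]);plan([.520,.092,.135],80.1)
E
```

```text
[0.51992031 0.09198121 0.26878682] 4.7333 0.43368295455629485
turn [-0.    -0.     0.002] shift [0.000e+00 1.000e-02 1.338e+01]
```

View pics/w3.png

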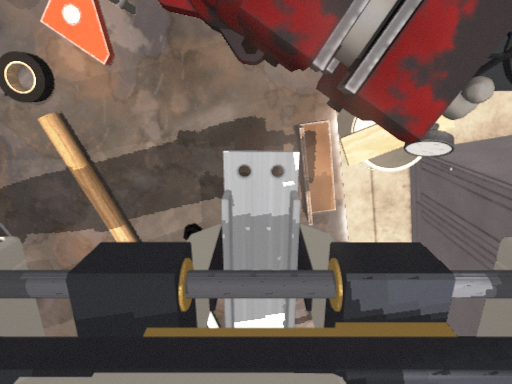

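The bracket's tail corners are at (223,151) and (298,151), so it sits square in the hand. I'll compute its offset and go down to the approach height.

Call:
{"name": "drive_tool", "arguments": {"commands": [[[0, 0, 0], [0, 0, 4], -0.6], [[0, 0, 0], [0, 0, 8], -0.6], [[0, 0, 0], [0, 0, 11.5], -0.6], [[0, 0, 0], [0, 0, 13.5], -0.6], [[0, 0, 0], [0, 0, 14.3], -0.6], [[0, 0, 0], [0, 0, 14.3], -0.6], [[0, 0, 0], [0, 0, 14.3], -0.6]]}}

```text
clock: 5.32
position: [0.5208, 0.0918, 0.1265]
ee_rot: [2.404, 2.021, 0.001]
force: [0.3, 0.2, -0.6]
width: 0.431
gripper_force: 40.0
```

```bash
python3 - <<'E'
from h import *
c=np.load("w3.npy",allow_pickle=True).item();p0=np.array([.51985,.0920,.2688]);a=np.radians(80.1);x=np.array([np.cos(a),np.sin(a)]);y=np.array([np.sin(a),-np.cos(a)])
for uv in [(223,151.5),(298.5,151.5),(260.7,151.5)]:
    d=ray("wrist",uv,p0[2]-.0026,c)[:2]-p0[:2];print("tail in tool x,y",d@x,d@y)
s=readout.observe();p=s["position"];print(p,s["clock"],s["force"])
sc=cams.get_image("scene");sd=cams.get_image("side");cv2.imwrite("pics/scene4.png",sc);cv2.imwrite("pics/side4.png",sd)
for n,dx,dy in [("h1",-.14,.02),("h2",-.14,-.02),("hole",-.115,0)]:
    X=[*(p[:2]+dx*x+dy*y),p[2]-.0026]
    print(n,np.round(X,4),"scene",proj("scene",X).round(1),"side",proj("side",X).round(1))
A=sc[165:235,240:300];B=sd[165:235,240:300]
f=lambda im:cv2.resize(im,None,fx=6.6,fy=6.6,interpolation=cv2.INTER_CUBIC)
cv2.imwrite("pics/c4.png",np.hstack([f(A),f(B)]))
E
```

```text
tail in tool x,y 0.05222557226485715 -0.01903117214839113
tail in tool x,y 0.05242423038922592 0.02034656804969851
tail in tool x,y 0.052324769673967035 0.0006316018592870303
[0.52076832 0.09184478 0.12654432] 5.3167 [ 0.25043992  0.20506626 -0.64104553]
h1 [ 0.5164 -0.0495  0.1239] scene [273.3 187.3] side [272.9 197.9]
h2 [ 0.477  -0.0426  0.1239] scene [265.3 192.6] side [261.2 200.1]
hole [ 0.501  -0.0214  0.1239] scene [263.5 186.8] side [264.5 194.7]
```

View pics/c4.png

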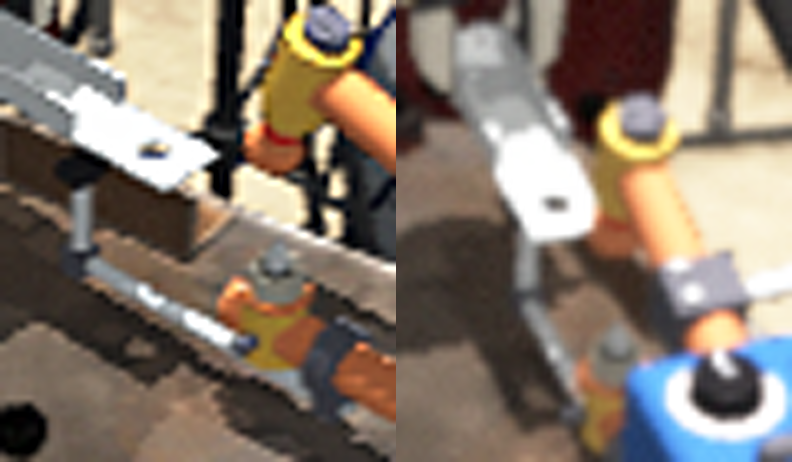

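The scene half shows the hole at (152,148), the head corners at (218,155) and (170,190), and the pin tip at (277,246). The side half shows the hole at (556,203) and the pin tip at (615,323). I'll use the held bracket to correct the camera bias.

```bash
python3 - <<'E'
from h import *
p=np.array([.52077,.09184,.12654]);a=np.radians(80.1);x=np.array([np.cos(a),np.sin(a)]);y=np.array([np.sin(a),-np.cos(a)])
A=lambda u,v:np.array([240+u/6.6-.42,165+v/6.6-.42]);B=lambda u,v:A(u-396,v)
obs=dict(scene=dict(hole=A(152,148),h1=A(218,155),h2=A(170,190),pin=A(277,246)),side=dict(hole=B(556,203),h2=B(537,240),pin=B(615,323)))
ci={n:cams.camera_info(n) for n in obs}
Xh=tri([(ci[n],obs[n]["hole"]) for n in obs]);Xp=tri([(ci[n],obs[n]["pin"]) for n in obs])
print("tri hole",Xh.round(4),"pin",Xp.round(4),"pin-hole",(Xp-Xh).round(4))
for G in(.1127,.115):
  M={"hole":[*(p[:2]-G*x),p[2]-.0026]}
  for k,s in(("h1",1),("h2",-1)): M[k]=[*(p[:2]-(G+.025)*x+s*.02*y),p[2]-.0026]
  for n in obs:
    r={k:obs[n][k]-proj(n,M[k]) for k in obs[n] if k!="pin"};m=np.mean(list(r.values()),0)
    print(G,n,{k:v.round(1) for k,v in r.items()},"pin raw",ray(n,obs[n]["pin"],.104)[:2].round(4),"corr",ray(n,obs[n]["pin"]-m,.104)[:2].round(4))
  X=tri([(ci[n],obs[n]["pin"]-np.mean([obs[n][k]-proj(n,M[k]) for k in obs[n] if k!="pin"],0)) for n in obs]);print("tri corr",X.round(4))
E
```

```text
tri hole [ 0.5003 -0.0187  0.121 ] pin [ 0.4892 -0.0967  0.1026] pin-hole [-0.0111 -0.0779 -0.0184]
0.1127 scene {'hole': array([-0.4,  0.5]), 'h1': array([-0.2,  1. ]), 'h2': array([0.6, 1. ])} pin raw [ 0.4875 -0.0976] corr [ 0.4913 -0.0954]
0.1127 side {'hole': array([-0.4,  1.1]), 'h2': array([-0.1,  1.2])} pin raw [ 0.4883 -0.0981] corr [ 0.492  -0.0935]
tri corr [ 0.4905 -0.0956  0.1053]
0.115 scene {'hole': array([-0.9,  0.2]), 'h1': array([-0.7,  0.7]), 'h2': array([0.1, 0.7])} pin raw [ 0.4875 -0.0976] corr [ 0.4909 -0.0975]
0.115 side {'hole': array([-0.7,  0.7]), 'h2': array([-0.3,  0.8])} pin raw [ 0.4883 -0.0981] corr [ 0.4916 -0.0956]
tri corr [ 0.4901 -0.0978  0.1054]
```

```bash
python3 - <<'E'
from h import *
plan([.5104,.0162,.1235],80.1)
E
```

```text
turn [ 0.003 -0.001 -0.   ] shift [-7.66  0.21  0.38]
```

Call:
{"name": "drive_tool", "arguments": {"commands": [[[0, 0, 0], [-2, 0.1, 0.2], -0.6], [[0, 0, 0], [-4, 0.1, 0.4], -0.6], [[0, 0, 0], [-6, 0.2, 0.4], -0.6], [[0, 0, 0], [-7.2, 0.2, 0.4], -0.6], [[0, 0, 0], [-7.65, 0.2, 0.4], -0.6], [[0, 0, 0], [-7.65, 0.2, 0.4], -0.6], [[0, 0, 0], [-7.65, 0.2, 0.4], -0.6], [[0, 0, 0], [-7.65, 0.2, 0.4], -0.6]]}}

```text
clock: 6.08
position: [0.5094, 0.0175, 0.122]
ee_rot: [-2.403, -2.023, -0.001]
force: [0.7, 0.4, -1.8]
width: 0.434
gripper_force: 40.0
```

```bash
python3 - <<'E'
from h import *
s=readout.observe();print(s["position"],s["force"],s["clock"])
plan([.5104,.0162,.0950],80.1)
p=s["position"];a=np.radians(80.1);x=np.array([np.cos(a),np.sin(a)]);y=np.array([np.sin(a),-np.cos(a)])
sc=cams.get_image("scene");sd=cams.get_image("side")
for n,im in(("scene",sc),("side",sd)): cv2.imwrite(f"pics/{n}5.png",im)
f=lambda im:cv2.resize(im,None,fx=6.6,fy=6.6,interpolation=cv2.INTER_CUBIC)
cv2.imwrite("pics/c5.png",np.hstack([f(sc[165:235,240:300]),f(sd[165:235,240:300])]))
# bright hole/pin silhouettes: dark blob inside bright strip near predicted hole
for n,im in(("scene",sc),("side",sd)):
    q=proj(n,[*(p[:2]-.1127*x),p[2]-.0026]);print(n,q.round(1));u,v=q.astype(int)
    print(im[v-6:v+9,u-8:u+9].mean(2).astype(int))
E
```

```text
[0.50935794 0.01753241 0.121953  ] [ 0.71303209  0.4063961  -1.81056022] 6.0833
turn [ 0.    -0.001  0.001] shift [-0.12  0.12  2.7 ]
scene [281.1 197.2]
[[255 255 241 255 255 251 246 166  59  65  42  79  93  46   6  70  40]
 [255 255 255 255 255 255 255 244 244 227 133  48  41  39  22  25  11]
 [254 254 255 255 255 255 255 255 255 237 243 230 140  48  36  29  55]
 [254 255 255 255 255 255 215 252 255 255 246 240 190  60  11  24  62]
 [254 253 255 219 108 116 118 118 114 108 255 255 235 127  25  17  24]
 [255 254 255 224 116 130 136 141 142 130 121 110 255 255 178  52 119]
 [255 255 255 228 117 153 151 188 142 129 133 125 154 169 176 176 243]
 [255 255 255 231 123 130 207 254 248 240 171 117 131 127 160 165 255]
 [168 255 255 255 237 119 132 166 204 239 243 181 137 137 132 151 255]
 [ 83 101 166 252 255 243 131 126 131 126 124 132 138 139 138 130 118]
 [105 104 102 108 169 255 245 129 129 130 134 134 133 137 137 135 159]
 [ 81  94  92  88  97 115 231 215 183 179 198 167 132 131 149 171 195]
 [ 32  29  80 102  96  86 100 172 255 255 246 213 154 133 131 132 133]
 [ 35  35  30  81  99 1
[... 504 characters left out ...]
254 254 249 218 168 166 165 163 180 237 248 219 115  74 122]
 [222 252 254 250 220 160 147 143 148 144 149 175 235 241 180  80  91]
 [196 246 252 244 197 149 143 137 133 133 140 143 170 231 194  84  69]
 [134 198 246 247 211 145 127  95  81  86 113 136 143 168 121  65  58]
 [ 83 124 230 240 197 142 109  91  80  86 105 132 145 137  98  62  54]
 [ 68  90 189 245 229 159 136 123 114 121 133 144 146 130  95  58  52]
 [ 70  70 124 236 231 177 155 145 140 143 145 145 146 138 105  68  55]
 [ 85  64  83 184 239 230 188 156 147 142 144 144 145 144 123  84  57]
 [ 99  67  66 132 247 249 222 175 152 145 147 141 134 124 113  81  56]
 [122  80  60  86 196 228 201 160 147 151 149 125 101  82  69  62  55]]
```

Call:
{"name": "drive_tool", "arguments": {"commands": [[[0, 0, 0], [-0.1, 0.1, 0.4], -0.6], [[0, 0, 0], [-0.1, 0.1, 0.8], -0.6], [[0, 0, 0], [-0.1, 0.1, 1.2], -0.6], [[0, 0, 0], [-0.1, 0.1, 1.6], -0.6], [[0, 0, 0], [-0.1, 0.1, 1.6], -0.6], [[0, 0, 0], [-0.1, 0.1, 1.6], -0.6]]}}

```text
clock: 6.68
position: [0.5095, 0.0149, 0.1054]
ee_rot: [-2.405, -2.021, 0.001]
force: [-0.1, -0.6, -1.2]
width: 0.432
gripper_force: 40.0
```

```bash
python3 - <<'E'
from h import *
s=readout.observe();print(s["position"],s["force"],s["ft_torque"],s["clock"])
sc=cams.get_image("scene");sd=cams.get_image("side")
f=lambda im:cv2.resize(im,None,fx=6.6,fy=6.6,interpolation=cv2.INTER_CUBIC)
cv2.imwrite("pics/c6.png",np.hstack([f(sc[165:235,240:300]),f(sd[165:235,240:300])]))
E
```

```text
[0.50952596 0.01493763 0.10536061] [-0.12325624 -0.62253208 -1.2132711 ] [-0.05675206  0.07409174 -0.04165639] 6.6833
```

Call:
{"name": "drive_tool", "arguments": {"commands": [[[0, 0, 0], [0, 0, 0.3], -0.6], [[0, 0, 0], [0, 0, 0.6], -0.6], [[0, 0, 0], [0, 0, 0.8], -0.6], [[0, 0, 0], [0, 0, 1.0], -0.6], [[0, 0, 0], [0, 0, 1.0], -0.6], [[0, 0, 0], [0, 0, 1.0], -0.6]]}}

```text
clock: 7.28
position: [0.5101, 0.015, 0.0957]
ee_rot: [2.405, 2.021, 0.001]
force: [1.8, -0.4, -1.7]
width: 0.433
gripper_force: 39.9
```

```bash
python3 - <<'E'
from h import *
s=readout.observe();print(s["position"],s["force"],s["ft_torque"],s["clock"])
E
```

```text
[0.51009844 0.015003   0.09574398] [ 1.78516907 -0.36655955 -1.68988944] [-0.06044832 -0.50080351  0.26173233] 7.2833
```

Call:
{"name": "drive_tool", "arguments": {"commands": [[[0, 0, 0], [0, 0.15, 0], -0.6], [[0, 0, 0], [0, 0.15, 0], -0.6], [[0, 0, 0], [0, 0.15, 0.1], -0.6], [[0, 0, 0], [0, 0.15, 0.15], -0.6], [[0, 0, 0], [0, 0.15, 0.15], -0.6]]}}

```text
clock: 7.7
position: [0.5109, 0.0147, 0.0946]
ee_rot: [-2.405, -2.02, -0.0]
force: [-2.4, -0.1, 6.4]
width: 0.433
gripper_force: 40.0
```

```bash
python3 - <<'E'
from h import *
s=readout.observe();print(s["position"],s["force"],s["ft_torque"],s["clock"])
sc=cams.get_image("scene");sd=cams.get_image("side")
f=lambda im:cv2.resize(im,None,fx=6.6,fy=6.6,interpolation=cv2.INTER_CUBIC)
cv2.imwrite("pics/c7.png",np.hstack([f(sc[165:235,240:300]),f(sd[165:235,240:300])]))
E
```

```text
[0.51092666 0.0146973  0.09460173] [-2.39707774 -0.12153605  6.36517453] [-0.06639347  0.57278906  0.05570201] 7.7
```

View pics/c7.png

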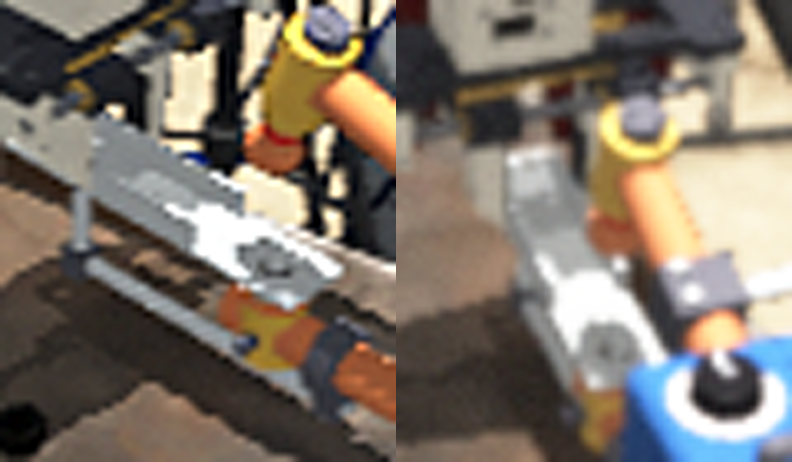

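Both views show the bracket seated, with the pin tip standing in the large hole and 6 N of contact. I'll release it and back off.

Call:
{"name": "drive_tool", "arguments": {"commands": [[[0, 0, 0], [0, 0, 0], -0.1], [[0, 0, 0], [0, 0, 0], 0.2], [[0, 0, 0], [0, 0, 0], 0.6], [[0, 0, 0], [0, 0, 0], 0.6], [[0, 0, 0], [0, 0, 0], 0.6], [[0, 0, 0], [0, 0, -1], 0.6], [[0, 0, 0], [0, 0, -2.5], 0.6], [[0, 0, 0], [1, 0, -4], 0.6], [[0, 0, 0], [4, 0, -6], 0.6], [[0, 0, 0], [6, 0, -10], 0.6], [[0, 0, 0], [6, 0, -14], 0.6], [[0, 0, 0], [6, 0, -18], 0.6], [[0, 0, 0], [6, 0, -21], 0.6], [[0, 0, 0], [6, 0, -21], 0.6], [[0, 0, 0], [6, 0, -21], 0.6]]}}

```text
clock: 9.05
position: [0.5224, 0.0738, 0.3067]
ee_rot: [2.404, 2.02, 0.006]
force: [-0.2, 0.1, -1.2]
width: 0.803
gripper_force: 0.0
```

```bash
python3 - <<'E'
from h import *
s=readout.observe();print(s["position"],s["force"],s["width"],s["clock"])
c=cams.camera_info("wrist");im=cams.get_image("wrist");cv2.imwrite("pics/w8.png",im);np.save("w8.npy",c,allow_pickle=True)
sc=cams.get_image("scene");sd=cams.get_image("side");cv2.imwrite("pics/scene8.png",sc);cv2.imwrite("pics/side8.png",sd)
# seated bracket hole as per TCP; lever grip
a=np.radians(-99.9);x=np.array([np.cos(a),np.sin(a)]);y=np.array([-np.sin(a),np.cos(a)])
pin=np.array([.5109,.0147])+.1127*x;print("pin",pin)
for ph in(0,.3,.34):
    t=.3-ph;g=[*(pin+x*(.190-.218*np.cos(t)+.015*np.sin(t))+.095*y),.153+.218*np.sin(t)+.015*np.cos(t)];print(ph,np.round(g,4),"side",proj("side",g).round(1),"scene",proj("scene",g).round(1))
# lever dark mask centroids
for n,im,(r0,r1,c0,c1) in(("side",sd,(155,192,290,316)),("scene",sc,(138,168,285,318))):
    m=(im[r0:r1,c0:c1].max(2)<75).astype(np.uint8);k,l,st,ce=cv2.connectedComponentsWithStats(m)
    j=1+np.argmax(st[1:,4]);ys,xs=np.where(l==j);print(n,st[j],(ce[j]+[c0,r0]).round(1),cv2.minAreaRect(np.c_[xs+c0,ys+r0].astype(np.float32)))
E
```

```text
[0.52242726 0.07377783 0.30669003] [-0.17255656  0.09665596 -1.16902917] 0.803470394522807 9.05
pin [ 0.49152359 -0.09632182]
0 [ 0.5875 -0.099   0.2318] side [302.2 171.9] scene [300.  153.9]
0.3 [ 0.5899 -0.0851  0.168 ] side [298.8 186.4] scene [294.7 169.1]
0.34 [ 0.59   -0.0847  0.1593] side [298.6 188.5] scene [294.4 171.3]
side [  1   4  22  30 202] [301.5 172.4] ((301.705078125, 172.89303588867188), (30.991920471191406, 7.979261875152588), 62.44719314575195)
scene [  0   0  33  30 554] [303.6 152.1] ((301.0, 152.5), (29.0, 32.0), 90.0)
```

```bash
python3 - <<'E'
from h import *
plan([.587,-.095,.30],80.1)
E
```

```text
turn [-0.002  0.001 -0.   ] shift [-15.48   9.43   0.34]
```

Call:
{"name": "drive_tool", "arguments": {"commands": [[[0, 0, 0], [-3, 2, 0], 0.6], [[0, 0, 0], [-6, 4, 0], 0.6], [[0, 0, 0], [-9, 6, 0], 0.6], [[0, 0, 0], [-12, 8, 0], 0.4], [[0, 0, 0], [-14.5, 9.2, 0], 0.4], [[0, 0, 0], [-15.5, 9.4, 0.3], 0.4], [[0, 0, 0], [-15.5, 9.4, 0.3], 0.4], [[0, 0, 0], [-15.5, 9.4, 0.3], 0.4], [[0, 0, 0], [-15.5, 9.4, 0.3], 0.4]]}}

```text
clock: 9.95
position: [0.5871, -0.0931, 0.3005]
ee_rot: [-2.402, -2.022, 0.001]
force: [0.1, 0.3, 0.8]
width: 0.701
gripper_force: 0.0
```

```bash
python3 - <<'E'
from h import *
s=readout.observe();print(s["position"],s["force"],s["width"],s["clock"])
c=cams.camera_info("wrist");im=cams.get_image("wrist");cv2.imwrite("pics/w9.png",im)
p=s["position"];a=np.radians(80.1);x=np.array([np.cos(a),np.sin(a)]);y=np.array([np.sin(a),-np.cos(a)])
# lever tip end in the wrist view: dark bar around column of tool axis
tip=[.5875+.05*x[0],-.099+.05*x[1],.247];q=proj("wrist",tip,c);print("tip pred",q)
for w in(-.013,.013):print(proj("wrist",[tip[0]+w*y[0],tip[1]+w*y[1],tip[2]],c).round(1))
r=int(q[1])
for rr in range(r-20,min(r+40,384),6): print(rr,im[rr,215:310:4].max(1))
plan([.5875,-.097,.213],80.1)
E
```

```text
[ 0.58707686 -0.09314569  0.30049003] [0.0583709  0.27839656 0.81482312] 0.7007097298819737 9.95
tip pred [261.40547148 149.43184795]
[242.5 149.4]
[280.3 149.5]
129 [ 72  75  61  55  56  61  65  70  65  66  69  71  74  75  83  96  94 121
 113 210 203 219 220 223]
135 [ 78  79  76  76  74  74  79  73  64  66  60  64  80  80  80  79  88 100
 109 206 207 210 221 222]
141 [ 80  81  78  76  73  73  80  67  57  56  61  62  72  74  91  88  96 107
 130 203 203 204 213 215]
147 [ 78  70  70  75  87  89  72  67  45  30  30  37  43  46  53  56  77 108
 139 135 204 213 208 202]
153 [ 74  69  73  73  74  79  70  73  30  36  32  40  37  43  48  52  59 107
 131  90 207 212 214 215]
159 [ 70  72  71  69  70  77  81  75  34  37  28  38  43  44  46  52  53 100
 121 104 209 214 218 222]
165 [ 77  71  69  73  71  67  83  96  30  30  37  35  42  35  42  42  50  90
 106 128 151 217 216 212]
171 [ 86  85  87  64  59  65  75  92  34  25  30  32  36  38  38  47  45  93
  96 109  88 203 210 213]
177 [ 73  72  74  72  62  73  67  69  23  30  30  38  33  35  38  45  47 107
 137 173 189 221 213 200]
183 [ 76  76  72  67  64  66  67  62  26  30  31  31  39  36  37  40  44 115
 134 184 212 147 211 201]
turn [-0.001 -0.001  0.002] shift [-0.41  0.11  8.78]
```

Call:
{"name": "drive_tool", "arguments": {"commands": [[[0, 0, 0], [-0.3, 0.2, 3], 0.4], [[0, 0, 0], [-0.4, 0.2, 6], 0.4], [[0, 0, 0], [-0.4, 0.2, 8], 0.4], [[0, 0, 0], [-0.4, 0.2, 8.8], 0.4], [[0, 0, 0], [-0.4, 0.2, 8.8], 0.4], [[0, 0, 0], [-0.4, 0.2, 8.8], -0.2], [[0, 0, 0], [-0.4, 0.2, 8.8], -0.7], [[0, 0, 0], [-0.4, 0.2, 8.8], -0.8], [[0, 0, 0], [-0.4, 0.2, 8.8], -0.8], [[0, 0, 0], [-0.4, 0.2, 8.8], -0.8], [[0, 0, 0], [-0.4, 0.2, 8.8], -0.8]], "newtons": 40}}

```text
clock: 10.92
position: [0.5889, -0.0994, 0.2137]
ee_rot: [2.405, 2.021, 0.001]
force: [-0.1, -0.0, -0.1]
width: 0.315
gripper_force: 0.0
```

```bash
python3 - <<'E'
from h import *
s=readout.observe();print(s["position"],s["force"],s["width"]*92,s["clock"])
for n in("scene","side"):
    im=cams.get_image(n);cv2.imwrite(f"pics/{n}10.png",im)
    # electrode region crop, hue print
g=cv2.cvtColor(cv2.imread("pics/scene10.png"),cv2.COLOR_BGR2HSV)
pin=np.array([.4915,-.0963])
for z in(.237,.2,.165,.15):print(z,proj("scene",[*pin,z]).round(1),proj("side",[*pin,z]).round(1))
print(g[174:194,276:290,0]);print(g[174:194,276:290,1])
plan([.590,-.085,.149],80.1)
E
```

```text
[ 0.58893995 -0.09937366  0.21371148] [-0.12425702 -0.00554762 -0.0659277 ] 29.017198956522773 10.9167
0.237 [284.7 165.8] [274.9 178.1]
0.2 [283.9 176.1] [274.5 188.3]
0.165 [283.1 185.5] [274.1 197.5]
0.15 [282.8 189.4] [273.9 201.4]
[[ 19  20  29  14 110  16  20  21  21  21  21  21  24  30]
 [ 19  20  18   8  16  20  21  21  21  21  21  20  20  19]
 [ 19  19  19 120  20  21  21  21  21  20  21  22  22  22]
 [ 20  20 110  23  21  20  21  21  21  21  21  22  17  15]
 [ 18  15  16  20  21  20  21  20  21  21  22  18  10   9]
 [111 116  19  20  21  21  21  20  21  21  20  13   9  10]
 [111  18  23  19  21  22  21  21  20  21  18  10   9   9]
 [  8  19  25  19  20  21  21  21  21  21  22  17  10   9]
 [ 18  19  30  19  20  21  20  20  21  21  21  22  19  12]
 [107  18  23  15  15  21  22  22  21  21  21  21  21  18]
 [106  20  12   7   2  14  22  22  22  21  21  20  13  20]
 [ 99   8  10  11   3   0   9  12  16  20  23 168  19  30]
 [104  10  10  11   8   3   0   0   2   5 163  18  21  22]
 [  9  10  10  11  10  11  11  11  10   9   7  18  25  18]
 [107  10  11  10  10  10  10  10  10 
[... 851 characters left out ...]
44  49  53  83 193 179 175 172 176 179 181 188 178 147]
 [ 46  53 118 197 210 185 168 172 175 179 187 189  43  47]
 [105 179 178 168 207 210 178 165 171 174 146  13  56  28]
 [ 70 169 169 168 169 202 235 235 206 195 153  54  56  55]
 [151 177 169 169 168 164 162 160 163 171 170  56  51  67]
 [255 176 177 170 169 168 164 167 171 173 156  56  53  68]
 [161 104 176 187 172 171 171 175 171 164 255  36  73  74]
 [ 58  27  80 164 174 187 180 181 172  64 146 255  72  73]
 [ 48  37  36  27  80 161 168  91  19  37  30 106  42   7]
 [ 62  49  45  41  39  32  59  71  53  35  43  38  49 165]
 [ 35  54  41  43  45  47  44  39  57  72  11  27  46  36]]
turn [-0.001 -0.    -0.   ] shift [ 1.43 -0.09  6.44]
```

Call:
{"name": "drive_tool", "arguments": {"commands": [[[0, 0, 0], [0, 0, 0], -0.8], [[0, 0, 0], [0, 0, 0], -0.8], [[0, 0, 0], [0.2, 0, 0.6], -0.8], [[0, 0, 0], [0.4, 0, 1.2], -0.8], [[0, 0, 0], [0.6, 0, 1.8], -0.8], [[0, 0, 0], [0.75, 0, 2.4], -0.8], [[0, 0, 0], [0.9, 0, 3.0], -0.8], [[0, 0, 0], [1.0, 0, 3.5], -0.8], [[0, 0, 0], [1.1, 0, 4.0], -0.8], [[0, 0, 0], [1.2, 0, 4.5], -0.8], [[0, 0, 0], [1.25, 0, 5.0], -0.8], [[0, 0, 0], [1.3, 0, 5.2], -0.8], [[0, 0, 0], [1.3, 0, 5.2], -0.8], [[0, 0, 0], [1.3, 0, 5.2], -0.8], [[0, 0, 0], [1.3, 0, 5.2], -0.8]]}}

```text
clock: 12.27
position: [0.5906, -0.0862, 0.1612]
ee_rot: [-2.404, -2.021, 0.001]
force: [-4.8, 2.8, 4.8]
width: 0.274
gripper_force: 40.0
```

```bash
python3 - <<'E'
from h import *
s=readout.observe();print(s["position"],s["force"],s["ft_torque"],s["gripper_force"],s["clock"])
E
```

```text
[ 0.59056848 -0.08620674  0.16117785] [-4.7870783   2.83325263  4.8020714 ] [0.34618444 1.21999218 0.1063587 ] 40.00656545162201 12.2667
```

Call:
{"name": "drive_tool", "arguments": {"commands": [[[0, 0, 0], [0.02, 0, 0.2], -0.8], [[0, 0, 0], [0.04, 0, 0.4], -0.8], [[0, 0, 0], [0.04, 0, 0.4], -0.8], [[0, 0, 0], [0.04, 0, 0.4], -0.8]]}}

```text
clock: 12.6
position: [0.5907, -0.0858, 0.1572]
ee_rot: [-2.404, -2.021, 0.0]
force: [-5.9, 3.7, 4.7]
width: 0.273
gripper_force: 40.0
```

Call:
{"name": "drive_tool", "arguments": {"commands": [[[0, 0, 0], [0.02, 0, 0.2], -0.8], [[0, 0, 0], [0.04, 0, 0.4], -0.8], [[0, 0, 0], [0.04, 0, 0.4], -0.8], [[0, 0, 0], [0.04, 0, 0.4], -0.8]]}}

```text
clock: 12.93
position: [0.5908, -0.0854, 0.1532]
ee_rot: [-2.404, -2.021, 0.0]
force: [-5.1, 3.9, 5.7]
width: 0.271
gripper_force: 40.0
```

Call:
{"name": "drive_tool", "arguments": {"commands": [[[0, 0, 0], [0, 0, 0.2], -0.8], [[0, 0, 0], [0, 0, 0.3], -0.8], [[0, 0, 0], [0, 0, 0.3], -0.8], [[0, 0, 0], [0, 0, 0.3], -0.8]]}}

```text
clock: 13.27
position: [0.5908, -0.0851, 0.1503]
ee_rot: [-2.404, -2.021, -0.0]
force: [-5.4, 4.6, 5.2]
width: 0.275
gripper_force: 40.0
```

```bash
python3 - <<'E'
from h import *
s=readout.observe();print(s["position"],s["force"],s["ft_torque"],s["gripper_force"],s["clock"])
E
```

```text
[ 0.59080053 -0.08513803  0.15027997] [-5.36053374  4.63363166  5.20453223] [0.54458916 1.2053776  0.11710409] 40.00215411186218 13.2667
```

Call:
{"name": "drive_tool", "arguments": {"commands": [[[0, 0, 0], [0, 0, 0.2], -0.8], [[0, 0, 0], [0, 0, 0.2], -0.8], [[0, 0, 0], [0, 0, 0.2], -0.8]]}}

```text
clock: 13.52
position: [0.5908, -0.0851, 0.1486]
ee_rot: [-2.404, -2.021, -0.001]
force: [-7.1, 4.7, 10.1]
width: 0.272
gripper_force: 40.0
```

Call:
{"name": "drive_tool", "arguments": {"commands": [[[0, 0, 0], [0, 0, 0.2], -0.8], [[0, 0, 0], [0, 0, 0.2], -0.8], [[0, 0, 0], [0, 0, 0.2], -0.8]]}}

```text
clock: 13.77
position: [0.5909, -0.085, 0.1468]
ee_rot: [-2.404, -2.021, -0.001]
force: [-7.3, 5.0, 11.3]
width: 0.272
gripper_force: 40.0
```

Call:
{"name": "drive_tool", "arguments": {"commands": [[[0, 0, 0], [0, 0, 0.2], -0.8], [[0, 0, 0], [0, 0, 0.2], -0.8], [[0, 0, 0], [0, 0, 0.2], -0.8]]}}

```text
clock: 14.02
position: [0.5909, -0.0849, 0.1449]
ee_rot: [-2.403, -2.021, -0.001]
force: [-8.4, 6.0, 13.0]
width: 0.269
gripper_force: 40.0
```

The force jump from 5 to 10 N puts electrode contact at TCP z ≈ 0.150, as predicted. The target is about 8.3 mm past that, at z ≈ 0.1416.

Call:
{"name": "drive_tool", "arguments": {"commands": [[[0, 0, 0], [0, 0, 0.15], -0.8], [[0, 0, 0], [0, 0, 0.3], -0.8], [[0, 0, 0], [0, 0, 0.35], -0.8], [[0, 0, 0], [0, 0, 0.35], -0.8], [[0, 0, 0], [0, 0, 0.35], -0.8], [[0, 0, 0], [0, 0, 0.35], -0.8]]}}

```text
clock: 14.52
position: [0.5909, -0.0848, 0.1417]
ee_rot: [-2.403, -2.021, -0.002]
force: [-8.5, 5.7, 14.6]
width: 0.274
gripper_force: 40.0
```

```bash
python3 - <<'E'
from h import *
s=readout.observe();print(s["position"],s["force"],s["clock"])
sc=cams.get_image("scene");sd=cams.get_image("side");cv2.imwrite("pics/scene12.png",sc);cv2.imwrite("pics/side12.png",sd)
g=cv2.cvtColor(sc,cv2.COLOR_BGR2HSV);pin=[.4915,-.0963]
for z in(.092,.1,.12,.13,.17):print(z,proj("scene",[*pin,z]).round(1))
print(g[186:207,274:289,0]);print(g[186:207,274:289,1])
E
```

```text
[ 0.59088432 -0.08475949  0.14168891] [-8.5248552   5.72007271 14.6480364 ] 14.5167
0.092 [281.6 204. ]
0.1 [281.7 202. ]
0.12 [282.1 197.1]
0.13 [282.4 194.6]
0.17 [283.2 184.2]
[[ 60 150 114  18  19  21  20  11 113 113 115   2  20  30  25]
 [130   0 107 112  20  21  21  20  20  19  19  30  30  30  21]
 [ 60 105 113 113  20  21  21  21  30  30  30  30  22  20  18]
 [114 115 115   2  19  21  21  20  21  20  20  21  21  15  12]
 [105  11  18  14  19  20  21  21  21  21  22  22  15  17  20]
 [111  19  30  17  19  21  21  20  21  22  22  13  14  16  16]
 [106  17  27  19  20  21  21  21  22  20  12  11  12  13  14]
 [ 95 103 107  20  20  21  21  21  22  16  11  10  10  11  12]
 [ 95  99 103 108  21  21  20  21  22  15  10  10  10  11  11]
 [105 110 101  45  21  21  21  20  21  18  10   8   9   9  10]
 [ 95  96 102  22  21  21  21  21  20  21  20  15   9   9  10]
 [ 90 101 103  19  20  21  21  20  20  22  21  22  21  16   9]
 [ 95 102 105  27  20  21  22  20  21  21  21  21  21  22  25]
 [100 105 103 106  20  21  22  21  22  22  22  22  21  21  96]
 [ 90 105 103 102  75  18  21  22  22  
[... 1026 characters left out ...]
7 171]
 [ 12   9  19  31 161 183 181 174 180 174 173 169 168 166 162]
 [  8  15  21  46 145 188 173 177 176 173 173 175 176 173 170]
 [ 12  10  19  37 154 188 180 177 177 174 178 184 177 184 127]
 [  9   8  17  37  90 193 183 178 176 176 176 183 174 176  38]
 [  9   7  11  30  15 117 179 179 174 173 178 188  87  58 117]
 [ 13   8   9  22  67 168 184 212 214 206 195 189 114  29  22]
 [  8   8  10  21  55 191 174 168 169 163 165 179 162  58  32]
 [  9   9  13  20  51 191 171 168 166 166 165 171 149  22  12]
 [  5   8  10  17  49 198 179 168 166 168 169 181 156   3   0]
 [ 12  10  11  15  43 142 185 175 173 173 180 185 124   0   0]
 [ 10  18  19  20  31  29 142 190 184 181 183 115   2  23  16]]
```

Call:
{"name": "drive_tool", "arguments": {"commands": [[[0, 0, 0], [0, 0, 0], -0.8], [[0, 0, 0], [0, 0, 0], -0.8], [[0, 0, 0], [0, 0, 0], -0.8], [[0, 0, 0], [0, 0, 0], -0.8], [[0, 0, 0], [0, 0, 0], -0.8], [[0, 0, 0], [0, 0, 0], -0.8], [[0, 0, 0], [0, 0, 0], -0.8], [[0, 0, 0], [0, 0, 0], -0.8], [[0, 0, 0], [0, 0, 0], -0.8], [[0, 0, 0], [0, 0, 0], -0.8], [[0, 0, 0], [0, 0, 0], -0.8], [[0, 0, 0], [0, 0, 0], -0.8], [[0, 0, 0], [0, 0, 0], -0.8], [[0, 0, 0], [0, 0, 0], -0.8], [[0, 0, 0], [0, 0, 0], -0.8], [[0, 0, 0], [0, 0, 0], -0.8]]}}

```text
clock: 15.95
position: [0.5909, -0.0848, 0.1417]
ee_rot: [-2.403, -2.021, -0.002]
force: [-8.9, 5.6, 16.0]
width: 0.274
gripper_force: 40.0
```

```bash
python3 - <<'E'
from h import *
s=readout.observe();print(s["position"],s["force"],s["clock"])
if .1395<s["position"][2]<.1435 and s["force"][2]>10: print(job.sign_off())
E
```

```text
[ 0.59090601 -0.0847615   0.14169642] [-8.93078128  5.64139896 16.0163013 ] 15.95
the job is handed in; nothing more can be done
None
```

The job is handed in at about 16 s: the bracket sits on the nut with the pin through its large hole, and the arm is still holding the lever down. From lever travel and force I estimate the electrode is about 7 mm up, inside the 4.5–10.5 mm range; the camera was too coarse to measure the rings well, and no verdict came back.

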